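Check a wheelchair wheel's tyre pressure with a stick gauge

TASK

Check the tyre pressure of the wheelchair wheel lying on the table: take the stick gauge from its tray by the head, press its foot upright and firmly home over the wheel's valve, with about 20 N and never more than 25 N, and keep it there for a second so that the air pushes the white rod out to its reading. Then gently lay the gauge back in its two cradles in the tray the way it lay, with the rod left out at its reading for me to read, and let go. Leave the bottles, the leaflets and the dust cap where they are.

Things in the scene. Friction and masses are not known exactly. Their poses are not given: they have to be found in the camera images.
- wheel: the wheelchair castor wheel lying flat and fixed on the table: grey tyre 200 mm across and 46 mm high, black rim web whose upper face is 32 mm above the table, grey hub 28 mm across and 48 mm high. Origin: centre of its underside, on the table; z up; x points from the hub to the valve
- valve_hole (a point): centre of the valve's dark oversize hole in the rim web, 36 mm from the wheel's axis, 32 mm above the table. The upright brass stem, 8 mm across, comes out of it but sits loose: its tip is 27 to 43 mm above this point (differs from start to start; it does not give when pressed down) and up to 3 mm off to any side; a sideways push of 1 to 2 N slides the stem along, up to 5 mm from the centre
- gauge: the stick gauge, 160 g, lying level in the tray, 127 mm long. Origin: centre of the mouth of its foot; z points up the foot, x along the gauge towards the rod. Above the foot is the steel head; then a red grip 15 mm square, x = 13 to 65 mm, and a steel tube 11 mm thick to x = 112 mm, both with their axis at z = 27 mm
- gauge_head (a point): centre of the gauge's steel head, a block 26 mm (along x) by 18 mm (y) by 22 mm high, 28 mm straight above the foot's mouth: the place to grip, fingers closing along the gauge's y
- foot_mouth (a point): centre of the mouth of the gauge's foot (same as gauge), a steel bell facing down, 24 mm across; its cone narrows from 20 mm at the mouth to a 10 mm bore 7 mm up. In it: a pin 4.5 mm up that meets the valve's core and yields at 6 to 9 N, and 11 mm up a sprung rubber seat that adds 7 N per mm (4 mm travel): 18 to 22 N in all is firmly home at any pressure
- rod (a joint): how far the white plastic measuring rod (5 mm square, black marks) has come out of the gauge's tail, in m: 0 pushed in (3 mm of it seen); a properly seated gauge pushes it out by 20 to 34 mm depending on the tyre's pressure; it stays out, by a light friction of 0.25 N, when the gauge is taken off the valve
- seat (a joint): how far the sprung rubber seat inside the foot is pushed in, in m: 0 free, 0.004 bottomed
- tray: the dark blue plastic gauge tray, fixed on the table, 210 by 110 mm, rim 14 mm high. Origin: centre of its underside; x along it. The gauge lies along its x axis, foot at x = -68 mm (3 mm either way), y = 0, foot's mouth 6 mm above the table, rod end towards +x. Two cradles with flared tops, 44 mm high, hold the grip at x = -41 mm (slot 17.5 mm) and the tube at x = 26 mm (slot 13.5 mm)
- amber_bottle: small amber glass drink bottle, 48 mm across, 135 mm high, standing; origin: centre of its underside. To be left alone
- tea_bottle: tea bottle with green lid, 66 mm across, 170 mm high, standing; origin: centre of its underside. To be left alone
- leaflets: stack of printed leaflets, 150 by 210 by 12 mm; origin: centre of its underside. To be left alone
- dust_cap: the valve's black plastic dust cap, 11 mm across, 13 mm high, standing on the table; origin: centre of its underside. To be left alone
- rod_tip (a point): free end of the white rod, on the gauge's axis: 115 mm from the foot's axis when pushed in, moving out along the gauge's x as the rod comes out
Things that resemble listed ones, but are neither listed nor needed, are in the scene too. Several things look just like the wheel: the one meant starts farthest to the robot's right.

How it is judged (in metres and radians):
On the way:
1. the gauge's foot is pressed upright and firmly home on the valve (its rubber seat pushed in by at least 1.2 mm) for 0.5 s, with the rod out (value of joint seat above 0.0012 m and value of joint rod above 0.018 m and horizontal distance between gauge and valve_hole below 0.009 m and angle between gauge's own z axis and vertical below 0.12 rad), for 0.5 s.
At the end, for the whole second after the job is handed in: The gauge lies released and at rest in the tray's two cradles as at the start: foot's mouth within 12 mm along the tray and 6 mm across it of its place, 2 to 10 mm above the table, level and along the tray within 0.12 rad, rod end the same way, with the rod still out by 18 to 35 mm (x of gauge in the frame of tray between -0.08 and -0.056 m and y of gauge in the frame of tray between -0.006 and 0.006 m and z of gauge in the frame of tray between 0.002 and 0.01 m and angle between the x axis of gauge and the x axis of tray, either way round below 0.12 rad and angle between gauge's own z axis and vertical below 0.12 rad and value of joint rod between 0.018 and 0.035 m and x of rod_tip in the frame of tray above 0.03 m and linear speed of gauge below 0.02 m/s); the robot touches nothing.
It fails at once if the gauge is pressed on the wheel or its valve with more than 25 N (contact force between gauge and wheel above 25 N).
It fails at once if the rod is pushed back in (velocity of joint rod below -0.03 m/s).
It fails at once if the gauge is let fall (faster than 0.6 m/s with no finger on it) (linear speed of gauge above 0.6 m/s and contact force between the fingers and gauge below 0.05 N).
It fails at once if a bystander is moved by more than 15 mm (distance of any of amber_bottle, tea_bottle, leaflets, dust_cap from where it was at the start of the episode above 0.015 m).
It also fails if it takes over 72 s, if anything falls off the work surface, if the arm or the gripper's body presses on something with over 40 N, if the wrist force passes 120 N, or if a joint passes its speed limit or range.

ROBOT

A 6-joint arm with a two-finger parallel gripper is mounted at the origin on the work surface. World frame = base frame: x ahead of the robot, y to its left, z up, the work surface at z = 0. Lengths are in mm, angles in rad, forces in N, time in s.
With the tool pointing down it reaches from about 300 to 775 mm from the base axis. Payload 14.6 kg.
Tool frame: the origin (TCP) lies on the centre line of the jaws, within the pads' length; the fingertips stand 19 mm ahead of it and the grasp point (between the pads) is the TCP (bot.tip_reach is the distance from the TCP to the fingertips, in mm); z points along the fingers, y is the line along which they close (so a half turn about z gives the same grasp; the last joint's range is limited). The gripper opens to 85 mm and grips with 20 to 120 N. Pads are 22 mm wide; open, the fingers measure 114 mm over their backs; the gripper's body (76 mm by 85 mm) begins 54 mm behind the grasp point. The pads swing forward as they close: fully open they stand 13 mm farther back than shut.
Start: joints at [1.209, 0.3, 1.521, -0, 1.321, -0.067], TCP at [159.799, 526.264, 250.281] pointing down, gripper open.
Joint ranges: [-3.03, 3.03], [-0.79, 2.21], [0.23, 2.52], [-1.04, 4.18], [0, 3.07], [-2.55, 2.55]. Speed limits (rad/s): [2.22, 2.22, 2.57, 3.14, 3.14, 3.14].

INTERFACE

Orientations are given as a unit quaternion [w, x, y, z].
In Python, from rig import bot gives the robot as it stands. Calls block until the motion is done:
- bot.move_to(position, orientation): joint-space move of the TCP to a pose.
- bot.servo_line(position, attitude=None, speed=150, until_force=None): straight line of the TCP; attitude=None keeps the orientation; speed is the mean speed in mm/s. With until_force (N) it stops when the force on the tool has changed by that much, and returns True; else False.
- bot.move_joints(angles): joint-space move.
- bot.move_gripper(opening, grip_force=None): finger opening in mm; grip_force is the grip in N (None keeps the last); returns when the fingers have stopped.
- bot.dwell(seconds).
- bot.ik(position, orientation): joint angles nearest the present ones, or None.
- bot.read_state(): the state.
- bot.read_camera(name): name is "scene" or "side" or "wrist"; returns a dict with "image" (420x560x3 uint8, blue, green, red), "depth" (420x560 float32, mm along the optical axis (not along the pixel's ray), 0 where there is no reading), "fovy" (degrees; the focal length in pixels is half the picture's height over the tangent of half this angle, whatever the lens; pixels are square), "cx", "cy" (the principal point, pixels), "eye" and "attitude" of the camera in the world; the wrist camera has in their place "mount" (4x4, takes a point from camera to tool coordinates, whose origin is the TCP and whose axes are the flange's). Camera axes: x right, y down, z forward; pixel columns grow to the right and rows downward; lengths in mm; the calibration is good to about 2 mm. A picture is of the moment at which its call begins: read the wrist's pose just before it.
A pose or a line that the arm cannot do raises bot.MotionError and nothing moves.
- bot.finish_job(): hands the job in; it is judged then, once.
The state is a dict: "clock": time; "joint_positions": joint angles; "qvel": joint speeds; "effort": joint torques, N m; "ee_pos": TCP position; "tool_rot": TCP orientation; "ft_force": force on the tool from outside, world axes, zero at the start; "moment": the same for the moment, N m; "grip_width": finger opening in mm; "grip_force": force on a finger pad.
Only numpy, scipy, OpenCV 4.12 (cv2) and the standard library are available. Lean on these libraries where they do the work, as an engineer would, in place of code of your own. Each camera call takes 0.05 s, during which the arm holds its last target. There are 200 camera calls.

## Working session

There is one attempt and no reset: what is moved stays moved. The work goes in short steps, each a Python script; the robot and the scene stay as the last script left them, time stands still between calls to the robot, and variables do not carry over. Pictures are saved under pics/ and viewed, at most 10 in all, crops included, and the job is handed in when it is done.

```bash
mkdir -p pics; ls
cat > h.py <<'E'
import numpy as np, cv2
from scipy.spatial.transform import Rotation as R
from rig import bot
def q2m(q): return R.from_quat([q[1],q[2],q[3],q[0]]).as_matrix()
def m2q(m):
    q=R.from_matrix(m).as_quat(); return [q[3],q[0],q[1],q[2]]
def cam(name):
    s=bot.read_state(); c=bot.read_camera(name)
    c['f']=c['image'].shape[0]/2/np.tan(np.radians(c['fovy'])/2)
    if name=='wrist':
        T=np.eye(4);T[:3,:3]=q2m(s['tool_rot']);T[:3,3]=s['ee_pos']
        M=T@np.array(c['mount']); c['Rm'],c['o']=M[:3,:3],M[:3,3]
    else:
        a=np.array(c['attitude']); c['Rm']=a if a.shape==(3,3) else q2m(a); c['o']=np.array(c['eye'])
    return c
def ray(c,u,v):
    d=np.stack([(np.asarray(u,float)-c['cx'])/c['f'],(np.asarray(v,float)-c['cy'])/c['f'],np.ones(np.shape(u))],-1)
    return d@c['Rm'].T
def onz(c,u,v,z):
    d=ray(c,u,v); return c['o']+d*((z-c['o'][2])/d[...,2])[...,None]
def cloud(c):
    v,u=np.mgrid[:420,:560]; return c['o']+ray(c,u,v)*c['depth'][...,None]
def proj(c,p):
    q=(np.asarray(p)-c['o'])@c['Rm']; return q[...,0]/q[...,2]*c['f']+c['cx'],q[...,1]/q[...,2]*c['f']+c['cy']
def down(yaw): # tool z down, tool y at angle yaw+90 => tool x at yaw
    x=np.array([np.cos(yaw),np.sin(yaw),0]);z=np.array([0,0,-1.]);return m2q(np.stack([x,np.cross(z,x),z],1))
E
python3 - <<'E'
from h import *
for n in('scene','side'):
    c=cam(n);cv2.imwrite(f'pics/{n}.png',c['image']);print(n,c['o'],c['Rm'].round(3).tolist(),c['f'],c['cx'],c['cy'])
c=cam('wrist');print(c['mount'],c['o'],c['f'],c['cx'],c['cy']);s=bot.read_state();print(s['ft_force'],s['tool_rot'],s['clock'])
cv2.imwrite('pics/w.png',c['image'])
E
```

```text
pics
scene [1148.72613595  161.08782728 1002.17027289] [[0.0, 0.85, -0.527], [1.0, -0.001, -0.001], [-0.001, -0.527, -0.85]] 491.1987845902729 283.2721361406541 205.0312813234996
side [371.96857973 819.02321214 823.09857881] [[-0.963, -0.205, 0.176], [-0.269, 0.694, -0.668], [0.015, -0.69, -0.723]] 499.8564613513139 289.454301214078 211.97983750583492
[[-8.87321581e-04 -9.62935406e-01 -2.69730636e-01  6.86253957e+01]
 [ 9.99998192e-01 -4.00812292e-04 -1.85875671e-03 -2.98445332e-01]
 [ 1.68175130e-03 -2.69731797e-01  9.62934021e-01 -1.22752146e+02]
 [ 0.00000000e+00  0.00000000e+00  0.00000000e+00  1.00000000e+00]] [ 94.03997696 545.87272185 372.54455347] 329.7493605622276 279.999945967772 206.86448513200477
[-0.13823587  0.1339571   0.24903434] [-9.19374761e-05  1.46845001e-01  9.89159429e-01 -4.02646153e-04] 0.15
```

View pics/scene.png

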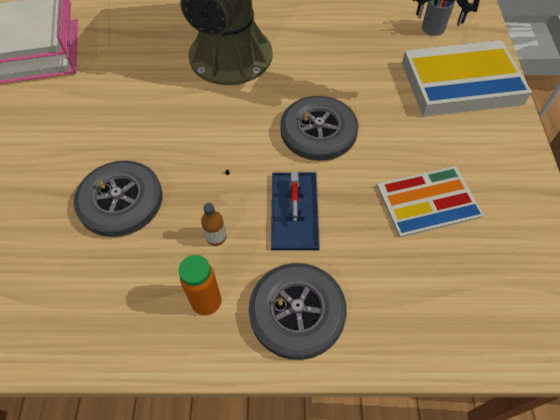

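View pics/side.png

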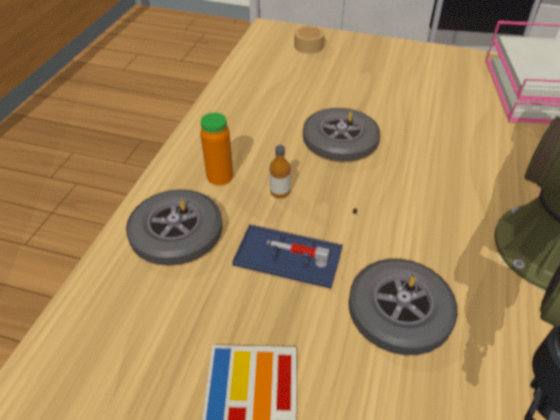

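Wheels in the scene view, where image right is the robot's left: (118,197), (319,127) and (298,310). In the side view they are at (341,132), (403,303) and (175,225). The wheel at scene (118,197) / side (341,132) has the most negative y, so it is farthest right and should be the one meant. The tray is at scene (295,210). I'll measure the coarse positions and confirm with a crop.

```bash
cat > a.py <<'E'
from h import *
S=cam('scene');D=cam('side')
for p in[(118,197),(319,127),(298,310)]: print('wheel',p,onz(S,*p,40.).round())
a=S['image'][150:245,60:180];b=D['image'][95:165,290:395]
cv2.imwrite('pics/crop.png',np.hstack([cv2.resize(a,(480,380),interpolation=cv2.INTER_CUBIC),cv2.resize(b,(315,380),interpolation=cv2.INTER_CUBIC)]))
def tri(p,q):
    A=[];o=[S['o'],D['o']];d=[ray(S,*p),ray(D,*q)];d=[x/np.linalg.norm(x) for x in d]
    P=[np.eye(3)-np.outer(x,x) for x in d]
    x=np.linalg.solve(P[0]+P[1],P[0]@o[0]+P[1]@o[1]);return x.round(1),[round(np.linalg.norm(P[i]@(x-o[i])),1) for i in(0,1)]
def blob(c,lo,hi,box):
    h=cv2.cvtColor(c['image'],cv2.COLOR_BGR2HSV);m=cv2.inRange(h,lo,hi);k=np.zeros_like(m);x0,y0,x1,y1=box;k[y0:y1,x0:x1]=m[y0:y1,x0:x1];return k
# tray
for c,box in((S,(255,160,335,260)),(D,(225,220,350,290))):
    m=blob(c,(100,80,20),(130,255,120),box)
    r=cv2.minAreaRect(np.argwhere(m)[:,::-1].astype(np.float32));bx=cv2.boxPoints(r)
    hull=cv2.convexHull(np.argwhere(m)[:,::-1].astype(np.int32));ap=cv2.approxPolyDP(hull,5,True)[:,0].astype(float)
    P=onz(c,ap[:,0],ap[:,1],14.);print('tray corners',P[:,:2].round().tolist(),P.mean(0).round())
    m=blob(c,(0,150,90),(8,255,255),box);q=np.argwhere(m)[:,::-1].astype(np.float32);rr=cv2.minAreaRect(q);print('red',len(q),rr);c['red']=rr[0]
print('red',tri(S['red'],D['red']))
for c,box in((S,(70,155,165,240)),(D,(300,105,385,160))):
    m=blob(c,(12,120,80),(26,255,255),box);n,l,st,ce=cv2.connectedComponentsWithStats(m);
    print([(st[i].tolist(),ce[i].round(1).tolist()) for i in range(1,n) if st[i][4]>8])
E
python3 a.py
```

```text
wheel (118, 197) [ 530. -225.   40.]
wheel (319, 127) [318. 251.  40.]
wheel (298, 310) [804. 190.  40.]
tray corners [[652.0, 236.0], [652.0, 135.0], [443.0, 135.0], [443.0, 238.0]] [548. 186.  14.]
red 94 ((294.5, 191.0), (18.0, 5.0), 90.0)
tray corners [[444.0, 150.0], [439.0, 241.0], [639.0, 240.0], [625.0, 139.0]] [537. 192.  14.]
red 170 ((302.52349853515625, 249.89410400390625), (23.320026397705078, 8.677218437194824), 12.528807640075684)
red (array([509.6, 186.3,  34.2]), [np.float64(0.3), np.float64(0.3)])
[([100, 181, 6, 8, 28], [102.6, 184.3]), ([70, 189, 6, 13, 25], [71.9, 195.5]), ([70, 210, 22, 26, 125], [77.6, 223.8])]
[([300, 105, 9, 12, 48], [302.7, 109.1]), ([318, 105, 12, 5, 35], [322.8, 106.3]), ([354, 105, 15, 8, 62], [361.6, 107.4]), ([369, 105, 16, 10, 46], [375.6, 108.0]), ([374, 110, 9, 14, 35], [377.7, 114.7]), ([347, 112, 4, 10, 30], [348.9, 117.0]), ([361, 117, 24, 43, 274], [378.6, 146.2]), ([300, 134, 26, 26, 209], [307.3, 152.3])]
```

View pics/crop.png

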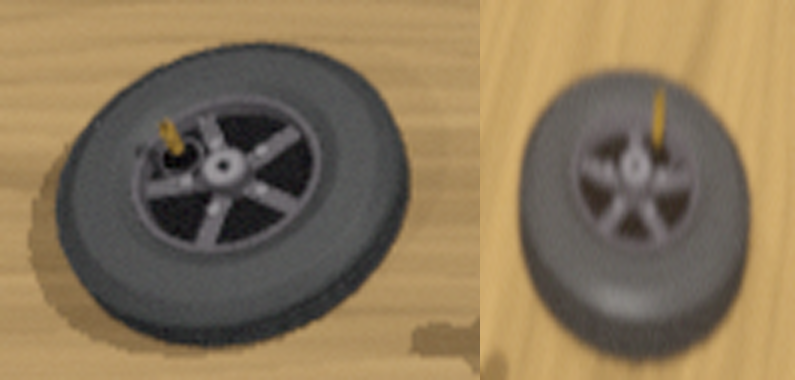

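The crop confirms it: this wheel is at about (530, -225), farthest to the robot's right, with its brass stem up-left of the hub at scene (101,181). Next I'll move the wrist camera over the valve and then the tray, taking two views at each.

```bash
cat > b.py <<'E'
from h import *
import pickle
S=[]
print(onz(cam('scene'),213,240,0.),onz(cam('scene'),203,310,0.),onz(cam('scene'),101,181,65.))
v=onz(cam('scene'),101,181,65.)
def shot(p):
    bot.move_to(p,down(0.)) 
    bot.dwell(.3); c=cam('wrist'); S.append(c)
shot([v[0],v[1]-25,230]);shot([v[0]+10,v[1]+25,230])
shot([490,160,200]);shot([490,215,200])
pickle.dump(S,open('w.pkl','wb'))
cv2.imwrite('pics/w4.png',cv2.resize(np.vstack([np.hstack([S[0]['image'],S[1]['image']]),np.hstack([S[2]['image'],S[3]['image']])]),(800,600),interpolation=cv2.INTER_AREA))
s=bot.read_state();print(s['clock'],s['joint_positions'],[c['o'].round(1) for c in S])
E
python3 b.py
```

```text
[ 6.22135241e+02 -1.63185315e+00 -1.13686838e-13] [789.3365369  -10.24722115   0.        ] [ 502.13521396 -262.11047015   65.        ]
7.075 [ 3.44010138e-01  3.13273374e-01  1.62477045e+00 -2.25964336e-05
  1.20341198e+00  1.91566019e+00] [array([ 570.2, -287.1,  352.7]), array([ 580. , -238. ,  352.7]), array([558.2, 159.4, 322.7]), array([558.1, 214.1, 322.9])]
```

View pics/w4.png

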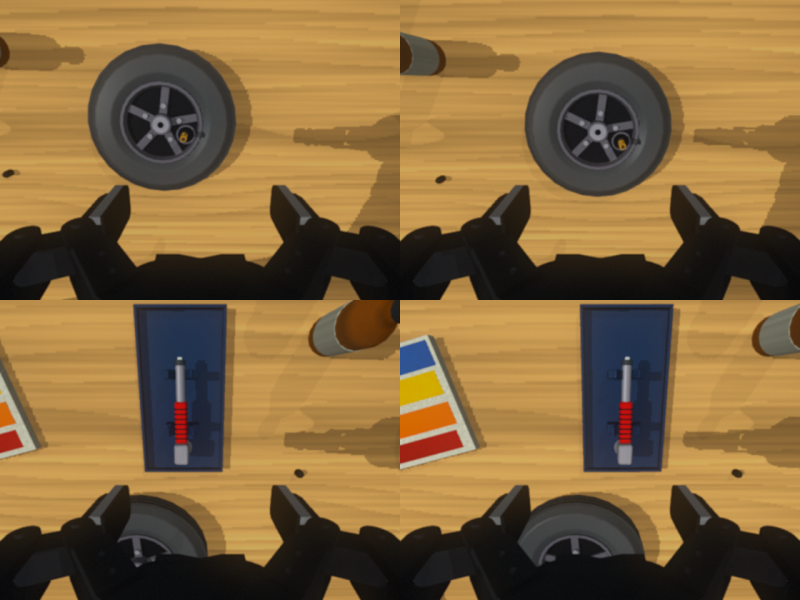

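Top row, original pixels: stem at about (256,192) and (311,203). Bottom row: gauge in the tray with its head at about (253,215) and (314,214). Now I'll take precise measurements.

```bash
cat > c.py <<'E'
from h import *
import pickle
S=pickle.load(open('w.pkl','rb'))
def tri(cs,ps):
    A=np.zeros((3,3));b=np.zeros(3);pr=[]
    for c,p in zip(cs,ps):
        d=ray(c,*p);d/=np.linalg.norm(d);P=np.eye(3)-np.outer(d,d);A+=P;b+=P@c['o'];pr.append((P,c['o']))
    x=np.linalg.solve(A,b);return x.round(1),[round(float(np.linalg.norm(P@(x-o))),2) for P,o in pr]
def comp(c,lo,hi,box):
    h=cv2.cvtColor(c['image'],cv2.COLOR_BGR2HSV);m=cv2.inRange(h,lo,hi);x0,y0,x1,y1=box;k=np.zeros_like(m);k[y0:y1,x0:x1]=m[y0:y1,x0:x1]
    n,l,st,ce=cv2.connectedComponentsWithStats(k);i=1+st[1:,4].argmax();return l==i,st[i],ce[i]
hubs=[];vs=[]
for c,b in((S[0],(240,175,275,210)),(S[1],(295,185,330,220))):
    m,st,ce=comp(c,(12,110,70),(30,255,255),b);print('brass',st,ce)
    z=cloud(c)[m];print(' cloud z pct',np.percentile(z[:,2],[5,50,90,98]).round(1),'top pts',z[z[:,2]>np.percentile(z[:,2],70)].mean(0).round(1))
    # tip: image lower end of the stem
    g=c['image'];m2,st2,_=comp(c,(0,0,30),(180,90,110),(100,30,360,290))
    ht=cv2.HoughCircles(cv2.cvtColor(g,cv2.COLOR_BGR2GRAY),cv2.HOUGH_GRADIENT,1,50,param1=100,param2=20,minRadius=90,maxRadius=115);print(' tyre',ht)
for c in S[2:]:
    m,st,ce=comp(c,(100,80,20),(130,255,130),(170,0,420,250));hull=cv2.convexHull(np.argwhere(m)[:,::-1].astype(np.int32));ap=cv2.approxPolyDP(hull,6,True)[:,0].astype(float)
    P=onz(c,ap[:,0],ap[:,1],14.);print('tray',ap.tolist(),P[:,:2].round(1).tolist())
    m,st,ce=comp(c,(0,150,70),(10,255,255),(200,100,360,240));z=cloud(c)[m];print('red',st,ce,'z',np.percentile(z[:,2],[10,50,90]).round(1),'x',np.percentile(z[:,0],[1,99]).round(1),'y',np.median(z[:,1]).round(1));c['red']=ce
    x,y=int(ce[0]),int(ce[1]);cl=cloud(c)
    h=(cl[...,2]>39)&(cl[...,2]<52)&(abs(cl[...,1]-187)<14)&(cl[...,0]<501)&(cl[...,0]>440);z=cl[h];print('head pts',len(z),z.min(0).round(1),z.max(0).round(1),np.median(z,0).round(1))
print('red tri',tri(S[2:],[S[2]['red'],S[3]['red']]))
k=lambda c,x,y,r=20:cv2.resize(c['image'][y-r:y+r,x-r:x+r],(400,400),interpolation=cv2.INTER_CUBIC)
cv2.imwrite('pics/z.png',cv2.resize(np.vstack([np.hstack([k(S[0],256,192),k(S[1],311,203)]),np.hstack([k(S[2],253,215,40),k(S[3],314,214,40)])]),(600,600)))
E
python3 c.py
```

```text
brass [251 185  12  14 126] [256.9047619  191.75396825]
 cloud z pct [33.  67.3 70.4 70.9] top pts [ 502.3 -265.9   70.3]
 tyre [[[221.5 168.5 107.7]
  [272.5 262.5 102.2]]]
brass [305 195  12  15 136] [310.19117647 202.01470588]
 cloud z pct [32.7 66.2 70.8 71.4] top pts [ 506.6 -264.5   84.3]
 tyre [[[275.5 173.5 100.9]]]
tray [[315.0, 11.0], [309.0, 227.0], [218.0, 233.0], [202.0, 71.0], [205.0, 16.0]] [[641.0, 129.5], [450.7, 130.3], [444.6, 220.7], [594.6, 226.8], [637.4, 221.4]]
red [245 143  17  58 768] [252.93098958 172.23307292] z [38.4 39.4 40.3] x [484.8 534. ] y 182.4
head pts 803 [458.7 174.1  39. ] [500.9 200.9  45.9] [477.6 183.   43.2]
tray [[381.0, 7.0], [365.0, 226.0], [272.0, 233.0], [254.0, 7.0]] [[643.9, 129.5], [451.5, 129.7], [444.4, 221.8], [644.0, 235.1]]
red [307 143  17  58 769] [315.36671001 172.30819246] z [38.5 39.5 40.4] x [484.6 533.9] y 183.1
head pts 813 [458.6 174.   39. ] [500.9 200.7  45.9] [477.8 183.7  43.3]
red tri (array([509.1, 182.7,  36.1]), [0.11, 0.11])
```

View pics/z.png

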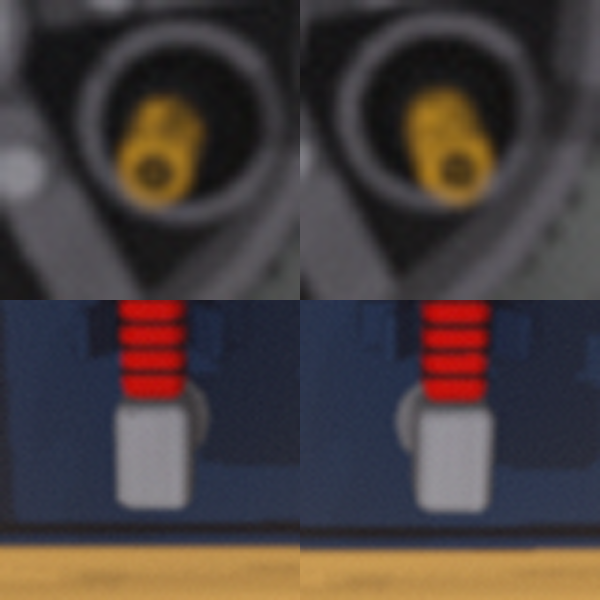

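Crop pixels map back as follows: stem core at (256.4,194.9) and (312.1,205.9), hole ring at (260,188) and (309.3,198.1), head top centre at (253.9,216.6) and (315.2,215.9).

```bash
cat >> c.py <<'E'
print('-----')
print('stem tip',tri(S[:2],[(256.4,194.9),(312.1,205.9)]))
print('hole',tri(S[:2],[(260,188),(309.3,198.1)]),onz(S[0],260,188,32.),onz(S[1],309.3,198.1,32.))
print('head',tri(S[2:],[(253.9,216.6),(315.2,215.9)]),onz(S[2],253.9,216.6,45.),onz(S[3],315.2,215.9,45.))
for c in S[2:]:
    cl=cloud(c);z=cl[(cl[...,2]>43.5)&(cl[...,2]<48)&(abs(cl[...,1]-183)<13)&(cl[...,0]<500)&(cl[...,0]>450)];print('headtop',len(z),z.mean(0),np.percentile(z,[2,98],axis=0).round(1))
    m,st,ce=comp(c,(0,150,70),(10,255,255),(200,100,360,240));z=cl[m];print('yaw',np.polyfit(z[:,0],z[:,1],1)[0])
E
python3 c.py | sed -n '/-----/,$p'
```

```text
-----
stem tip (array([ 501.9, -266.8,   71.4]), [0.17, 0.17])
hole (array([ 499.6, -267.7,   33.3]), [0.32, 0.32]) [ 499.62543372 -267.72258238   32.        ] [ 498.93517492 -267.79455316   32.        ]
head (array([470.4, 182.4,  41.3]), [0.23, 0.23]) [471.28807404 182.06317928  45.        ] [471.75810857 182.78076492  45.        ]
headtop 341 [471.4586646  182.67998353  44.24973362] [[460.2 175.1  43.5]
 [482.5 190.3  45.4]]
yaw -0.016540802451310056
headtop 363 [471.57777133 183.04874085  44.25574661] [[460.  175.7  43.5]
 [482.3 190.7  45.6]]
yaw 0.031357611834674635
```

Checks:
- Stem tip is at z = 71.4, which is 39 mm above the hole and 2.7 mm off-centre. Both are in range.
- Head centre is at (471.5, 182.7) with its top at 44–45 mm, as expected.
- Gauge yaw is about 0.

Now grasp.

```bash
cat > g.py <<'E'
from h import *
bot.move_gripper(42)
bot.move_to([471.5,182.7,120],down(0.));bot.dwell(.2)
print(bot.servo_line([471.5,182.7,34],speed=80,until_force=6),bot.read_state()['ee_pos'])
s=bot.move_gripper(0,70);s=bot.read_state();print(s['grip_width'],s['grip_force'],s['ft_force'])
bot.servo_line([471.5,182.7,70],speed=40)
bot.servo_line([471.5,182.7,180],speed=120);bot.dwell(.2)
s=bot.read_state();print(s['clock'],s['ee_pos'],s['grip_width'],s['grip_force'],s['ft_force'])
c=cam('wrist');cl=cloud(c);h=cv2.cvtColor(c['image'],cv2.COLOR_BGR2HSV);m=cv2.inRange(h,(0,150,70),(10,255,255))>0;m&=(c['depth']>0)&(c['depth']<200)
z=cl[m];print(len(z),'pitch,yaw',np.polyfit(z[:,0],z[:,2],1)[0],np.polyfit(z[:,0],z[:,1],1)[0],z.mean(0),z.min(0),z.max(0))
cv2.imwrite('pics/held.png',c['image'])
E
python3 g.py
```

```text
False [471.78069166 182.78325941  34.46865325]
16.976349099221498 68.33496451377869 [-2.45914132  0.04274099  6.88317355]
12.0917 [471.32625575 182.63635181 179.43915025] 16.76729825145157 68.20114731788635 [-0.12205553  0.04876264 -1.39353818]
4364 pitch,yaw 0.0016026563155484017 0.0049136674164570295 [510.46774443 182.49762067 184.1675002 ] [481.192131   173.90507094 167.61363708] [534.98250026 189.76104344 186.44678178]
```

View pics/held.png

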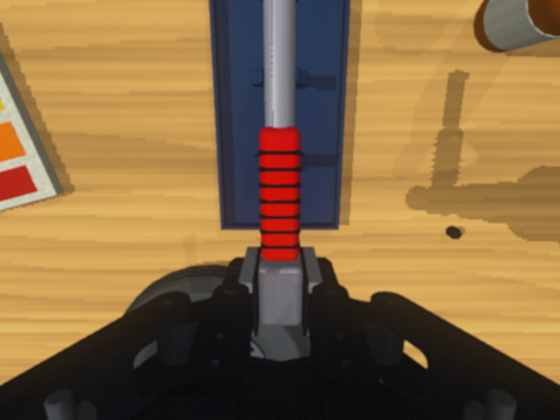

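Held level, with pitch and yaw under 0.005 rad and the rod end pointing +x. Next: carry it high to the valve and press in small force-checked steps.

```bash
cat > p.py <<'E'
from h import *
X,Y=501.9,-266.8
bot.servo_line([471.5,182.7,250],speed=150)
bot.servo_line([X,Y,250],speed=200)
bot.servo_line([X,Y,112],speed=100);bot.dwell(.5)
b=np.mean([bot.read_state()['ft_force'] for _ in range(3)],0);print('base',b)
print(bot.servo_line([X,Y,87],speed=10,until_force=5))
z=bot.read_state()['ee_pos'][2];F=lambda:bot.read_state()['ft_force']-b
print('contact z',z,F());cmd=z
while cmd>80:
    f=F();print(round(cmd,1),f.round(1),end=' | ')
    if f[2]>=18.8 or np.hypot(f[0],f[1])>6: break
    cmd-=.5 if f[2]<12 else .2
    bot.servo_line([X,Y,cmd],speed=8);bot.dwell(.12)
s=bot.read_state();print('\nend',s['clock'],s['ee_pos'],F(),s['moment'])
E
python3 p.py
```

```text
base [ 0.11520219  0.57030127 -1.93121304]
True
contact z 93.62135785429366 [0.97015269 0.18688052 4.60413024]
93.6 [1.  0.2 4.6] | 93.1 [0.7 0.2 7.1] | 92.6 [1.3 1.1 6.7] | 92.1 [ 1.1 -0.1  7.5] | 91.6 [1.  0.6 6.9] | 91.1 [0.5 1.8 8.8] | 90.6 [1.1 1.3 8.5] | 90.1 [0.9 0.8 8.1] | 89.6 [0.9 0.4 7.5] | 89.1 [0.7 0.5 7.9] | 88.6 [1.  0.7 8.5] | 88.1 [1.4 0.5 8.9] | 87.6 [-0.2  1.3 10.5] | 87.1 [ 1.1  1.3 11.4] | 86.6 [-0.6  1.1 12.6] | 86.4 [ 0.6  0.4 13.8] | 86.2 [ 0.1  1.8 14.3] | 86.0 [ 0.3  0.8 14.1] | 85.8 [-0.5  1.9 15.4] | 85.6 [-0.7  2.3 16.6] | 85.4 [ 0.4  1.3 17.3] | 85.2 [ 0.5  1.3 17.5] | 85.0 [-1.   0.7 17.8] | 84.8 [-0.3  1.1 19. ] | 
end 27.3 [ 502.68731859 -267.20275118   86.33340204] [-0.3066402   1.12388707 18.98655154] [ 0.34822716  0.15189067 -0.03818134]
```

```bash
cat > q.py <<'E'
from h import *
b=np.array([.115,.57,-1.93]);X,Y=501.9,-266.8
bot.servo_line([X,Y,84.6],speed=8)
for _ in range(6):
    bot.dwell(.25);print((bot.read_state()['ft_force']-b).round(1),end=' ')
c=cam('wrist');d=cam('side')
cl=cloud(c);h=cv2.cvtColor(c['image'],cv2.COLOR_BGR2HSV);m=cv2.inRange(h,(0,150,70),(10,255,255))>0;m&=(c['depth']>0)&(c['depth']<200)
z=cl[m];print('pitch,yaw',np.polyfit(z[:,0],z[:,2],1)[0],np.polyfit(z[:,0],z[:,1],1)[0])
s=bot.read_state();q=q2m(s['tool_rot'])[:,2];print('tilt',np.arccos(-q[2]),s['clock'],s['ee_pos'])
u,v=proj(d,np.array([X+70,Y,85.]));u,v=int(u),int(v);print(u,v)
k=d['image'][max(v-60,0):v+60,u-80:u+80]
cv2.imwrite('pics/pr.png',np.hstack([cv2.resize(c['image'],(400,300)),cv2.resize(k,(400,300),interpolation=cv2.INTER_CUBIC)]))
E
python3 q.py
```

```text
[ 0.1  2.2 18.9] [-0.9  1.2 19.5] [-0.2  2.3 19. ] [-0.4  1.8 19.3] [-0.4  1.4 19.2] [ 0.1  2.1 19.7] pitch,yaw 0.013805412116061679 0.005552278267984086
tilt 0.0023324277870342635 29.15 [ 502.73243045 -267.24393293   86.21217782]
323 101
```

View pics/pr.png

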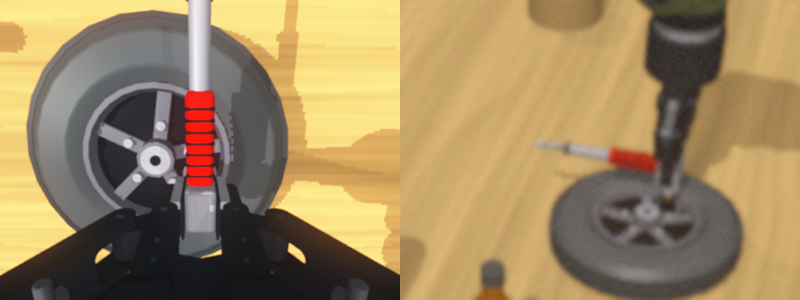

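The gauge is upright on the valve at about 19–20 N, held over 1.5 s. White rod is visible beyond the tube at crop (540,143)–(575,151). Lift off, go back over the tray and check the in-hand pose.

```bash
cat > r.py <<'E'
from h import *
X,Y=501.9,-266.8
bot.servo_line([X,Y,112],speed=30)
bot.servo_line([X,Y,250],speed=120)
bot.servo_line([471.5,182.7,250],speed=180)
bot.servo_line([471.5,182.7,180],speed=120);bot.dwell(.4)
s=bot.read_state();c=cam('wrist');print(s['clock'],s['ee_pos'],s['grip_width'],s['ft_force'])
cl=cloud(c);h=cv2.cvtColor(c['image'],cv2.COLOR_BGR2HSV);m=cv2.inRange(h,(0,150,70),(10,255,255))>0;m&=(c['depth']>0)&(c['depth']<200)
z=cl[m];print(len(z),'pitch,yaw',np.polyfit(z[:,0],z[:,2],1)[0],np.polyfit(z[:,0],z[:,1],1)[0],(z.mean(0)-s['ee_pos']).round(2),'before',np.array([39.14,-.14,4.73]))
E
python3 r.py
```

```text
35.3 [471.5373071  182.72000701 180.20836839] 17.158273077079404 [ 0.00287767 -0.51637777 -1.42547419]
4359 pitch,yaw 0.001650965277050342 0.0035609158010673266 [39.14 -0.14  4.75] before [39.14 -0.14  4.73]
```

The gauge hasn't shifted in the hand. Lay it back.

```bash
cat > l.py <<'E'
from h import *
P=[471.5,182.7]
bot.servo_line(P+[75],speed=80)
print(bot.servo_line(P+[34],speed=18,until_force=6));bot.dwell(.4)
s=bot.read_state();print(s['ee_pos'],s['ft_force'])
if s['ee_pos'][2]<37:
    for w in (20,25,42): bot.move_gripper(w)
    bot.dwell(.3);print(bot.read_state()['ee_pos'],bot.read_state()['ft_force'])
    bot.servo_line(P+[60],speed=30);bot.servo_line(P+[200],speed=120)
    bot.move_to([490,160,200],down(0.));bot.dwell(.3)
    c=cam('wrist');cl=cloud(c);h=cv2.cvtColor(c['image'],cv2.COLOR_BGR2HSV);m=cv2.inRange(h,(0,150,70),(10,255,255));m[240:]=0;m[:100]=0;m[:,:200]=0;m[:,360:]=0
    z=cl[m>0];print('red x',np.percentile(z[:,0],[1,99]),'y',np.median(z[:,1]),'z',np.percentile(z[:,2],[10,50,90]),'pitch',np.polyfit(z[:,0],z[:,2],1)[0])
    cv2.imwrite('pics/end.png',c['image'])
print(bot.read_state()['clock'])
E
python3 l.py
```

```text
True
[471.45395472 182.70549577  34.50730559] [-2.12787193 -0.12581218  5.65501447]
[470.93835885 182.53517142  33.82354386] [ 0.06976459  0.34702353 -0.99151684]
red x [484.01346091 534.19416367] y 182.14681646598464 z [38.30589231 39.40988392 40.34200295] pitch 0.08512480760171384
43.325
```

View pics/end.png

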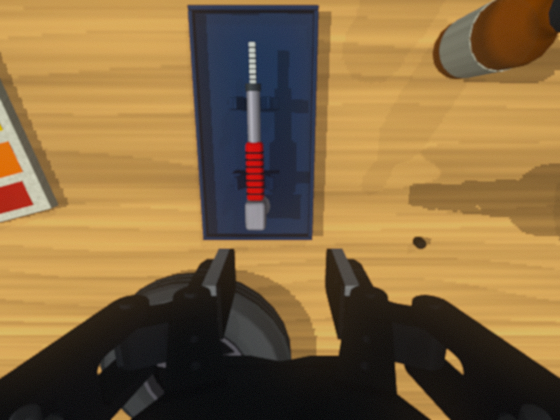

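The gauge lies in both cradles at its original place and height, with the marked rod out from (252,42) to (252,85) and the gripper clear. Handing in.

```bash
python3 -c "
from rig import bot
print(bot.finish_job())"
```

```text
the job is handed in; nothing more can be done
None
```

I pressed the gauge upright onto the rightmost wheel's valve at about 19–20 N for over 1.5 s. It is back in its cradles with the rod out for you to read, and the job was handed in at about 43 s; no verdict came back.

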